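# Unlock the spatula stand and hold the spatula level over the feeding bowl

## Task

The stainless spatula is locked in its sloping stand by a steel drop pin: draw the pin up out of its bore, park it in the open notch at the side of the stand so that it hangs there by its head, and let go of it. Then draw the spatula out of the stand by its handle, turn it level with a broad face up, and hold it still with the middle of its blade over the middle of the large chunky bowl, at least 5 cm above the rim, touching nothing but the gripper. Finish while still holding it there, with the bowl and everything else left where it stands.

Things in the scene. Friction and masses are not known exactly. Their poses are not given: they have to be found in the camera images.
- stand: Fixed wooden stand with a sloping slot and an aluminium bracket. Origin on the work surface, z up; base plate spans x -85..100, y -62..95 mm, 10 mm thick. The slot (middle y = 0) slopes at 45 degrees: the handle points along the stand's (0.707, 0, 0.707), the way to draw the spatula out. The stored spatula's shoulder is at (12, 0, 80) mm. Cheeks at y = +-42..52 mm reach up to z = 85 mm
- slot_end (a point): Floor of the slot, where the blade's front edge rests at the start: (-48, 0, 20) mm in the stand's frame. The slot has 3 mm play across the blade's thickness and 2.5 mm at each side of the blade. Draw straight along the slope for at least 110 mm before turning
- rib_end (a point): Top end of the 16 mm wide rib that carries the handle, 55 mm up the slope from the shoulder, at (54, 0, 115) mm in the stand's frame. Beyond it the handle is free on all sides
- bore (a point): Centre of the bore's mouth on the bracket's top, at (20.5, 30, 135) mm in the stand's frame. Vertical through bore, 12 mm diameter. The pin stands in it at the start, in front of the blade's shoulder, and blocks the spatula. The bracket is a level bar, x 5.5..35.5, y 16..94, z 115..135 mm, on a post at y 47..58 mm; the drawn blade passes under it with about 6 mm to spare
- notch (a point): Pin's parking place: point on the bracket's top at (20.5, 81, 135) mm in the stand's frame, in the middle of the side notch, axes as the stand's. The notch is a vertical cut 13 mm wide (along x) through the 20 mm thick bar, open above, below and to the stand's +y; closed end at y = 72, open end at y = 94 mm. The pin may be lowered in from above or slid in from the +y side
- pin: Loose steel drop pin, about 90 g: round head 20 mm diameter, 30 mm tall, on a round shank 10 mm diameter, 60 mm long. Origin: centre of the head's underside, z along the pin to the head. In bore and notch the head rests on the bracket's top, origin at z = 135 mm
- pin_foot (a point): Foot of the pin, 60 mm below its origin along the pin
- spatula: Loose stainless spatula, about 200 g: flat blade 85 x 80 x 4 mm, straight handle 190 mm long, 14 wide (y), 10 thick (z). Origin at the shoulder where they meet, mid thickness; x from the blade along the handle (blade x -85..0, handle 0..190 mm), z normal to the broad face. In the stand x points up the slope, y is the stand's y. Centre of mass about 10 mm up the handle
- handle (a point): Grip point on the handle, 105 mm from the spatula's origin along its x; pinch the 14 mm width (close along y). Axes as the spatula's
- blade (a point): Middle of the blade, 42.5 mm from the spatula's origin along -x. Axes as the spatula's
- blade_edge (a point): Middle of the blade's front edge, 85 mm from the spatula's origin along -x
- bowl: The large chunky white ceramic bowl, loose, 140 mm across the rim, 65 mm tall, about 600 g. Origin: centre of its underside, z up. To the robot's right; it may change places with the small dish
- dish: Small shallow white ceramic dish, 84 mm across, 22 mm tall, loose; not the bowl that is meant. Origin: centre of its underside
- skull: Resin skull hide, about 120 x 92 mm and 96 mm tall, loose. Origin: centre of its underside
- jar: Glass culture jar with a steel twist lid, 72 mm diameter, 105 mm tall, loose. Origin: centre of its underside
- tub: Small clear tub with a white lid, 52 mm diameter, 55 mm tall, loose. Origin: centre of its underside
- dropper: Small amber bottle, 36 mm diameter, 85 mm tall, loose. Origin: centre of its underside
- hatch: Orange hinged hatch box, 130 x 160 mm and 85 mm tall plus lid and knob (to about 130 mm), fixed. Origin: centre of its underside
Mind the look-alikes: they are no part of the job. Leave any pink or yellow look-alike of the jar alone.

How it is judged:
On the way, in this order (a step that is already met when the one before it is completed fails the run):
1. the pin hangs by its head in the side notch, let go (horizontal distance between pin and notch below 0.012 m and z of pin_foot in the frame of notch below -0.04 m and z of pin in the frame of notch below 0.008 m and angle between pin's own z axis and vertical below 0.25 rad and contact force between the fingers and pin below 0.1 N), for 0.2 s.
2. the spatula, held by the gripper, is drawn clear of the stand (distance between blade_edge and slot_end above 0.12 m and contact force between the fingers and spatula above 1 N and contact force between spatula and stand below 0.1 N), for 0.1 s.
At the end, for the whole second after the job is handed in: Pin upright in the notch (12 mm, 0.25 rad), head within 8 mm of the bracket. Spatula in the gripper, level within 0.2 rad, mid blade within 35 mm of the bowl's centre from above and over 110 mm above the bowl's foot, still, touching no stand, bowl, pin or jar (horizontal distance between pin and notch below 0.012 m and z of pin_foot in the frame of notch below -0.04 m and z of pin in the frame of notch below 0.008 m and angle between pin's own z axis and vertical below 0.25 rad and contact force between the fingers and spatula above 1 N and angle between the z axis of spatula and the z axis of stand, either way round below 0.2 rad and horizontal distance between blade and bowl below 0.035 m and z of blade in the frame of bowl above 0.11 m and contact force between spatula and stand below 0.1 N and contact force between spatula and bowl below 0.1 N and contact force between spatula and pin below 0.1 N and contact force between spatula and jar below 0.1 N and linear speed of spatula below 0.03 m/s and angular speed of spatula below 0.15 rad/s); the arm keeps its last pose, push and grip.
It fails at once if the bowl is pushed more than 20 mm (distance of bowl from where it was at the start of the episode above 0.02 m).
It fails at once if one of the other things around is pushed more than 20 mm (distance of any of dish, skull, jar, tub, dropper from where it was at the start of the episode above 0.02 m).
It also fails if it takes over 58 s, if anything falls off the work surface, if the arm or the gripper's body presses on something with over 40 N, if the wrist force passes 120 N, or if a joint passes its speed limit or range.

## Robot

A 6-joint arm with a two-finger parallel gripper is mounted at the origin on the work surface. World frame = base frame: x ahead of the robot, y to its left, z up, the work surface at z = 0. Lengths are in m, angles in rad, forces in N, time in s.
With the tool pointing down it reaches from about 0.375 to 0.9 m from the base axis. Payload 3.1 kg.
Tool frame: the origin (TCP) lies at the centre of the arm's flange, where the gripper is bolted on; the fingertips stand robot.tip_extent ahead of it and the grasp point (between the pads) lies 164 mm ahead of it (robot.tip_extent is the distance from the TCP to the fingertips, in m); z points along the fingers, y is the line along which they close (so a half turn about z gives the same grasp; the last joint's range is limited). The gripper opens to 87 mm and grips with 3 to 60 N. Pads are 19 mm wide; open, the fingers measure 117 mm over their backs; the gripper's body (75 mm by 190 mm) begins 51 mm behind the grasp point.
Start: joints at [-1.444, 0.527, 1.433, -0, 1.181, -0.178], TCP at [0.188, -0.596, 0.405] pointing down, gripper open.
Joint ranges: [-3.08, 3.08], [-0.75, 2.2], [0.22, 2.44], [-1.43, 4.57], [0, 2.65], [-2.85, 2.85]. Speed limits (rad/s): [2.79, 2.79, 3.14, 3.14, 3.14, 3.14].

## Interface

Orientations are given as a unit quaternion [x, y, z, w].
In Python, from rig import get_obs, camera, hand_in, cut_out, robot gives the robot as it stands.
- The arm moves only by the tool step_arm, never from a script. Its argument "rows" is a list of rows, each a list of 6 numbers: the shift along the world's x, y, z in m, then the turn, a rotation vector about the world's x, y, z in degrees. A call has 1 to 12 rows; each row shifts and turns the commanded pose from where the row before left it; what a row does not reach is not made up. A row lasts 1/8 s, in which the tool goes at most 62.5 mm and 10.7 degrees, less where a joint would pass 70% of its speed; a pose out of reach is approached as far as the arm can. A call is refused whole if a number of a shift passes 0.0625 or a number of a turn 10.7, either way. A call with a gripper value outside its range is refused whole. "jaw" is the finger opening in m, from 0 to 0.087, set as the call begins (left out, the last holds). The fingers move at their own pace and stop on an object; "squeeze" is the grip in N (left out, the last holds). Time passes only in rows, so rows that do not move let the fingers close. It gives the time, the measured TCP pose, the force, the opening and the grip force at its end, in the units of the state.
- get_obs(): the state, without advancing time (a new reading comes with each control period).
- camera(name): name is "scene" or "side" or "wrist"; returns a dict with "pixels" (384x512x3 uint8, blue, green, red), "depth" (384x512 float32, m along the optical axis (not along the pixel's ray), 0 where there is no reading), "fov_y" (degrees; the focal length in pixels is half the picture's height over the tangent of half this angle, whatever the lens; pixels are square), "cx", "cy" (the principal point, pixels), "k1" (the pictures are not rectified: a ray, as slopes to the right and down, at radius r is drawn at 1 + k1 r^2 times it, then the intrinsics apply), "extrinsics" (4x4, takes a point from camera to world coordinates); the wrist camera has in their place "mount" (4x4, takes a point from camera to tool coordinates, whose origin is the TCP and whose axes are the flange's). Camera axes: x right, y up, looking along -z (the intrinsics and any distortion apply to the point x, -y, -z); pixel columns grow to the right and rows downward; lengths in m; the calibration is good to about 2 mm. A picture is of the moment at which its call begins: read the wrist's pose just before it.
- hand_in(): hands the job in; it is judged then, once.
Trained networks look in the newest picture that a camera, given by its name, has taken for a name from the list of things; names that differ only in an ending like _2 or _b are one class to them, and where a whole thing is asked for, a point or a joint stands for the part that bears it (a point fixed in the world has none). Each returns a list of dicts, best first, with "confidence" (0 to 1); they miss things now and then, are a little off and sometimes report something else, mostly with a low value. They report only what shows in the picture. A call takes as long as a camera call. They do not tell look-alikes from the thing itself.
- cut_out(label, camera): "region" (384x512 bool, what is visible of it) and "extent" ([centre column, centre row, width, height] in pixels, round what is visible of it).
The state is a dict: "time": time; "q": joint angles; "joint_velocities": joint speeds; "joint_torque": joint torques, N m; "position": TCP position; "tool_rot": TCP orientation; "ft_force": force on the tool from outside, world axes, zero at the start; "moment": the same for the moment, N m; "grip_width": finger opening in m; "grip_force": force on a finger pad.
Only numpy, scipy, OpenCV 4.12 (cv2) and the standard library are available. Lean on these libraries where they do the work, as an engineer would, in place of code of your own. Each camera call takes 0.05 s, during which the arm holds its last target. There are 200 camera calls.

## Working session

There is one attempt and no reset: what is moved stays moved. The work goes in short steps, Python scripts to look and compute and a tool call to move; the robot and the scene stay as the last step left them, time stands still between calls to the robot, and variables do not carry over. Pictures are saved under pics/ and viewed, at most 10 in all, crops included, and the job is handed in when it is done.

Besides the shell and the picture viewer there is one more tool, called as name(argument=value, ...) on one line, values as JSON. step_arm: Moves the arm, as the interface text tells. Its arguments: {"type":"object","properties":{"rows":{"type":"array"},"jaw":{"type":"number"},"squeeze":{"type":"number"}},"required":["rows"]}

```bash
ls; mkdir -p pics; cat > h.py <<'E'
import numpy as np, cv2
from rig import get_obs, camera, hand_in, cut_out, robot
from scipy.spatial.transform import Rotation as R
def T_of(o):
    T=np.eye(4);T[:3,:3]=R.from_quat(o["tool_rot"]).as_matrix();T[:3,3]=o["position"];return T
def shot(name):
    o=get_obs();c=camera(name)
    c["E"]=c["extrinsics"] if "extrinsics" in c else T_of(o)@np.array(c["mount"])
    c["E"]=np.array(c["E"]);return c
def K(c):
    f=c["pixels"].shape[0]/2/np.tan(np.radians(c["fov_y"])/2)
    return np.array([[f,0,c["cx"]],[0,f,c["cy"]],[0,0,1.]]),np.array([c["k1"],0,0,0.])
def rays(c,uv):
    k,d=K(c);return cv2.undistortPoints(np.array(uv,float).reshape(-1,1,2),k,d).reshape(-1,2)
def cloud(c,mask):
    v,u=np.nonzero(mask&(c["depth"]>0));z=c["depth"][v,u].astype(float)
    s=rays(c,np.c_[u,v]);p=np.c_[s[:,0]*z,-s[:,1]*z,-z]
    return p@c["E"][:3,:3].T+c["E"][:3,3]
def proj(c,P):
    p=(np.atleast_2d(P)-c["E"][:3,3])@c["E"][:3,:3]
    k,d=K(c);q=p*[1,-1,-1]
    return cv2.projectPoints(q,np.zeros(3),np.zeros(3),k,d)[0].reshape(-1,2)
E
cat > a.py <<'E'
from h import *
print(robot.tip_extent, get_obs())
ims=[]
for n in ["scene","side"]:
    c=shot(n); im=c["pixels"].copy()
    print(n,c["E"][:3,3].round(3),(-c["E"][:3,2]).round(2))
    for l in ["stand","pin","spatula","bowl","dish","skull","jar","tub","dropper","hatch"]:
        for r in cut_out(l,n)[:2]:
            p=cloud(c,r["region"])
            if len(p)<5: continue
            print(l,round(r["confidence"],2),np.round(r["extent"]).astype(int),len(p),np.median(p,0).round(3),np.percentile(p,2,0).round(3),np.percentile(p,98,0).round(3))
    np.savez(f"{n}.npz",**{k:c[k] for k in ["pixels","depth","fov_y","cx","cy","k1","E"]})
    cv2.imwrite(f"pics/{n}.png",im)
E
python3 a.py
```

```text
pics
0.1822 {'time': 0.0, 'q': array([-1.44345958e+00,  5.28490407e-01,  1.43388041e+00, -1.33712102e-05,
        1.18138963e+00, -1.78493905e-01]), 'joint_velocities': array([ 3.25991322e-04, -5.51935041e-05, -5.98980575e-04,  1.74437266e-03,
        8.63937031e-04, -2.44576951e-04]), 'joint_torque': array([ 4.77675821e-04, -4.40037096e+01, -1.76591957e+01,  6.32157968e-02,
        5.84287383e-02, -1.77955662e-04]), 'position': array([ 0.1881657 , -0.59565347,  0.40376327]), 'tool_rot': array([ 9.88330248e-01,  1.52322508e-01,  2.15412811e-05, -1.08370307e-03]), 'ft_force': array([ 0.2341784 ,  0.72309452, -0.11489705]), 'moment': array([0.02008838, 0.00727201, 0.02874618]), 'grip_force': 0.0, 'grip_width': 0.0868630744503212}
scene [ 1.319 -0.12   1.27 ] [-0.55  0.09 -0.83]
stand 0.82 [283 208  52  50] 1964 [0.569 0.113 0.011] [0.454 0.039 0.002] [0.634 0.19  0.135]
spatula 0.55 [281 201  14  13] 89 [0.6   0.092 0.14 ] [0.523 0.084 0.06 ] [0.678 0.114 0.216]
bowl 0.71 [166 193  41  37] 1161 [ 0.447 -0.271  0.034] [ 0.403 -0.329  0.002] [ 0.531 -0.205  0.067]
bowl 0.27 [283 208  49 
[... 1640 characters left out ...]
[0.667 0.129 0.21 ]
jar 0.86 [231 159  28  34] 681 [ 0.759 -0.082  0.067] [ 0.743 -0.119  0.007] [ 0.798 -0.065  0.106]
jar 0.67 [173 180  27  41] 878 [0.802 0.12  0.068] [ 0.788  0.082 -0.   ] [0.901 0.143 0.106]
tub 0.65 [339 149  18  20] 281 [ 0.572 -0.413  0.031] [ 0.553 -0.537 -0.001] [ 0.628 -0.399  0.057]
tub 0.51 [340 176  39  32] 1052 [ 0.477 -0.291  0.043] [ 0.413 -0.33   0.002] [ 0.525 -0.202  0.066]
dropper 0.89 [265 309  17  36] 528 [0.316 0.25  0.049] [0.305 0.209 0.   ] [0.336 0.261 0.086]
dropper 0.2 [208 172  23  33] 599 [0.77  0.025 0.063] [ 0.753 -0.016  0.007] [0.817 0.039 0.106]
hatch 0.76 [149 326 119 113] 7843 [0.42  0.434 0.092] [0.39  0.346 0.007] [0.516 0.503 0.134]
```

```bash
cat > b.py <<'E'
from h import *
from scipy.optimize import minimize
A=[];ims=[]
for n,box in [("scene",(230,150,130,110)),("side",(170,120,140,170))]:
    c=dict(np.load(n+".npz")); x,y,w,h=box
    m=np.zeros(c["depth"].shape,bool); m[y:y+h,x:x+w]=1
    P=cloud(c,m); P=P[(P[:,0]>.40)&(P[:,0]<.70)&(P[:,1]>0)&(P[:,1]<.24)]
    A.append(P)
    ims.append(cv2.resize(c["pixels"],None,fx=1,fy=1)[120:300,120:400] if 0 else cv2.resize(c["pixels"][y:y+h,x:x+w],(390,int(390*h/w)),interpolation=cv2.INTER_CUBIC))
    b=P[(P[:,2]>.007)&(P[:,2]<.013)]; t=P[(P[:,2]>.131)&(P[:,2]<.139)]
    for q in (b,t):
        r=cv2.minAreaRect((q[:,:2]*1000).astype(np.float32)); print(n,len(q),r)
    q=P[P[:,2]>.15]; print("above .15",len(q)); 
    q=q[np.argsort(q[:,2])]; print(q[::max(1,len(q)//12)].round(3).tolist())
H=max(i.shape[0] for i in ims); 
cv2.imwrite("pics/m1.png",np.hstack([cv2.copyMakeBorder(i,0,H-i.shape[0],0,0,0) for i in ims]))
np.save("st.npy",np.vstack(A))
c=dict(np.load("scene.npz"));cv2.imwrite("pics/m0.png",cv2.resize(c["pixels"],(800,600),interpolation=cv2.INTER_CUBIC))
E
python3 b.py
```

```text
scene 835 ((550.1774291992188, 124.17189025878906), (272.2856750488281, 202.71527099609375), 3.401688814163208)
scene 124 ((562.2889404296875, 137.5330352783203), (47.17330551147461, 113.03512573242188), 12.796808242797852)
above .15 89
[[0.613, 0.087, 0.151], [0.562, 0.119, 0.154], [0.566, 0.127, 0.159], [0.56, 0.122, 0.162], [0.549, 0.124, 0.164], [0.567, 0.13, 0.165], [0.563, 0.127, 0.166], [0.629, 0.095, 0.169], [0.641, 0.091, 0.183], [0.659, 0.084, 0.195], [0.669, 0.096, 0.208], [0.673, 0.083, 0.212], [0.679, 0.085, 0.216]]
side 1434 ((539.329345703125, 112.87686157226562), (157.00035095214844, 186.4253692626953), 86.46000671386719)
side 250 ((560.7276611328125, 135.30712890625), (58.01899719238281, 113.05403137207031), 18.549013137817383)
above .15 282
[[0.607, 0.094, 0.15], [0.546, 0.13, 0.154], [0.546, 0.126, 0.158], [0.547, 0.128, 0.161], [0.547, 0.128, 0.164], [0.552, 0.135, 0.166], [0.632, 0.097, 0.171], [0.636, 0.096, 0.178], [0.645, 0.094, 0.185], [0.651, 0.082, 0.192], [0.66, 0.096, 0.2], [0.67, 0.093, 0.207], [0.676, 0.084, 0.215]]
```

View pics/m0.png

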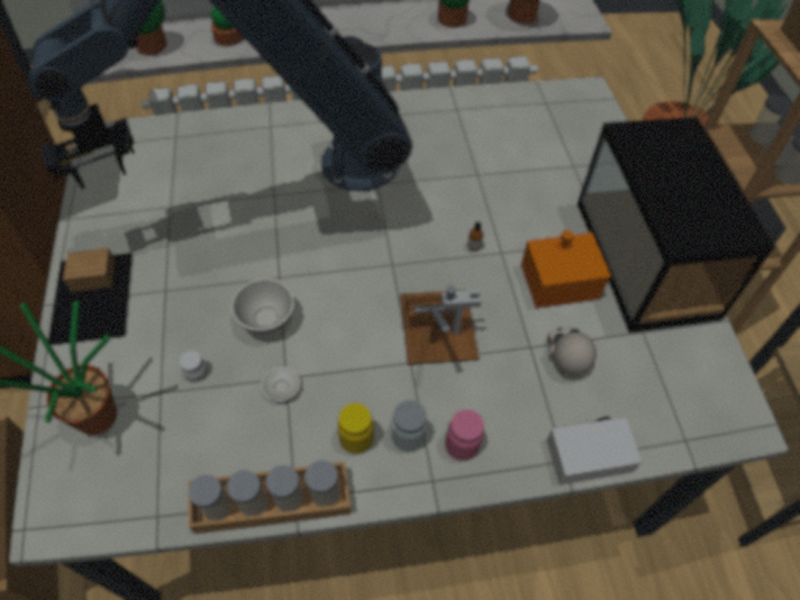

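View pics/m1.png

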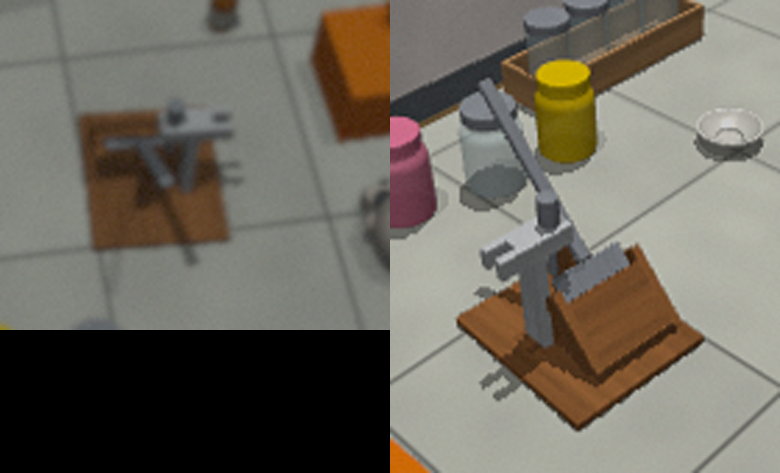

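step_arm(rows=[[0.02, 0.042, 0.008, 0, 0, -1.5], [0.022, 0.044, 0.008, 0, 0, -1.5], [0.022, 0.044, 0.008, 0, 0, -1.5], [0.022, 0.044, 0.008, 0, 0, -1.5], [0.022, 0.044, 0.008, 0, 0, -1.5], [0.022, 0.044, 0.008, 0, 0, -1.5], [0.022, 0.044, 0.008, 0, 0, -1.5], [0.022, 0.044, 0.008, 0, 0, -1.5], [0.022, 0.044, 0.008, 0, 0, -1.5], [0.022, 0.044, 0.008, 0, 0, -1.5], [0.022, 0.044, 0.008, 0, 0, -1.5], [0.022, 0.044, 0.008, 0, 0, -1.5]])

```text
time: 2.6
position: [0.4506, -0.0684, 0.5014]
tool_rot: [1.0, -0.005, 0.0, 0.0]
ft_force: [0.7, 0.3, 0.1]
grip_width: 0.0868
grip_force: 0.0
```

step_arm(rows=[[0.022, 0.044, 0, 0, 0, -1], [0.022, 0.044, 0, 0, 0, -1], [0.02, 0.044, 0, 0, 0, -1], [0.02, 0.044, 0, 0, 0, 0], [0, 0, 0, 0, 0, 0], [0, 0, 0, 0, 0, 0]])

```text
time: 3.35
position: [0.5339, 0.1059, 0.5005]
tool_rot: [1.0, -0.03, -0.0, 0.0]
ft_force: [-0.6, 0.1, -0.3]
grip_width: 0.087
grip_force: 0.0
```

```bash
cat > w.py <<'E'
from h import *
import sys
o=get_obs();c=shot("wrist");print(o["time"],o["position"].round(4),R.from_quat(o["tool_rot"]).as_matrix().round(4).tolist())
print(np.array(c["mount"]).round(3).tolist(),c["fov_y"])
np.savez("w1.npz",**{k:c[k] for k in ["pixels","depth","fov_y","cx","cy","k1","E"]})
P=cloud(c,c["depth"]>0);np.save("wp.npy",P)
for lo,hi in [(.007,.013),(.131,.139),(.161,.169)]:
    q=P[(P[:,2]>lo)&(P[:,2]<hi)&(P[:,0]>.4)&(P[:,0]<.68)&(P[:,1]>0)&(P[:,1]<.24)]
    if len(q)>5: print(lo,len(q),cv2.minAreaRect((q[:,:2]*1000).astype(np.float32)),np.median(q[:,2]))
cv2.imwrite("pics/w1.png",c["pixels"])
E
python3 w.py
```

```text
3.35 [0.5339 0.1059 0.5005] [[0.9982, -0.0601, -0.001], [-0.0601, -0.9982, -0.0006], [-0.0009, 0.0007, -1.0]]
[[-0.001, 0.957, 0.291, 0.081], [1.0, 0.0, 0.001, -0.0], [0.001, 0.291, -0.957, 0.02], [0.0, 0.0, 0.0, 1.0]] 68.42536614249475
0.007 5942 ((541.6444091796875, 112.32184600830078), (157.022216796875, 185.73423767089844), 86.22461700439453) 0.010353827634977664
0.131 1148 ((561.069580078125, 134.01629638671875), (52.01306915283203, 115.17317199707031), 14.753655433654785) 0.13548892579085306
0.161 348 ((590.1116333007812, 109.15228271484375), (19.401954650878906, 94.22750091552734), 65.25408935546875) 0.1652804829395328
```

View pics/w1.png

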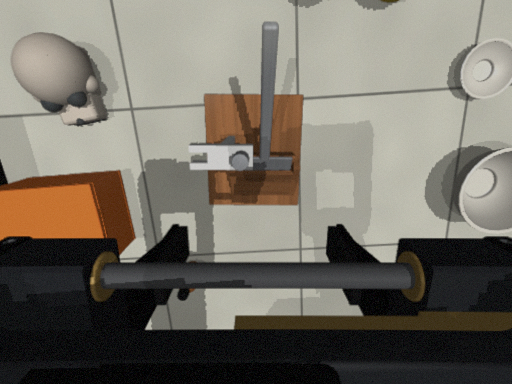

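```bash
cat > f.py <<'E'
from h import *
P=np.load("wp.npy")
def rect(q): return cv2.minAreaRect((q[:,:2]*1000).astype(np.float32))
yaw=np.radians(-3.7);o=np.array([.533,.0963]);Rm=np.array([[np.cos(yaw),-np.sin(yaw)],[np.sin(yaw),np.cos(yaw)]])
S=np.c_[(P[:,:2]-o)@Rm,P[:,2]]*1000
def cut(x0,x1,y0,y1,z0,z1): return S[(S[:,0]>x0)&(S[:,0]<x1)&(S[:,1]>y0)&(S[:,1]<y1)&(S[:,2]>z0)&(S[:,2]<z1)]
q=cut(0,45,15,45,160,170); print("pin top",len(q),cv2.minEnclosingCircle(q[:,:2].astype(np.float32)),q.mean(0))
q=cut(-5,45,8,105,130,140); print("bracket",len(q),rect(q/1000),np.percentile(q,[1,99],axis=0).round(1).tolist())
n=q[(q[:,1]>76)&(q[:,1]<92)]
print("notch edges x", np.sort(n[:,0])[[0,-1]], np.sort(n[n[:,0]<20.5][:,0])[-3:], np.sort(n[n[:,0]>20.5][:,0])[:3])
for a in (20,50,65): # long-edges by y slices
    s=q[(q[:,1]>a)&(q[:,1]<a+12)]; print(a,s[:,0].min(),s[:,0].max())
q=cut(60,200,-25,25,120,230); print("handle",len(q)); a=np.polyfit(q[:,0],q[:,1],1); b=np.polyfit(q[:,0],q[:,2],1); print(a,b,q[:,:].max(0))
q=cut(-100,120,-80,110,7,13); print("base",rect(q/1000), [ (q[(q[:,0]>x)&(q[:,0]<x+15)][:,1].min().round(1),q[(q[:,0]>x)&(q[:,0]<x+15)][:,1].max().round(1)) for x in (-80,-60,80)])
c=dict(np.load("scene.npz"));
for f,lo in (("scene",(.35,-.4)),("side",(.35,-.4))):
    c=dict(np.load(f+".npz"));P2=cloud(c,c["depth"]>0)
    q=P2[(P2[:,0]>.36)&(P2[:,0]<.58)&(P2[:,1]>-.36)&(P2[:,1]<-.16)&(P2[:,2]>.05)&(P2[:,2]<.08)]
    print(f,"bowl",cv2.minEnclosingCircle((q[:,:2]*1000).astype(np.float32)),q[:,2].max())
q=P[(P[:,0]>.36)&(P[:,0]<.58)&(P[:,1]>-.36)&(P[:,1]<-.16)&(P[:,2]>.055)&(P[:,2]<.08)]
print("wrist bowl",q.min(0),q.max(0))
E
python3 f.py
```

```text
pin top 242 ((20.88083839416504, 30.113685607910156), 9.941493034362793) [ 21.3253428   29.79100801 165.15982312]
bracket 1088 ((20.806894302368164, 55.09352111816406), (77.21118927001953, 30.11128807067871), 89.5445327758789) [[6.6, 16.6, 130.4], [35.7, 93.1, 137.2]]
notch edges x [ 6.44033029 35.91658543] [14.30003754 14.30498322 14.43787502] [27.53003316 27.64956845 27.66779036]
20 5.553000916297432 35.50501756301366
50 6.476834974750167 35.821363050559235
65 6.481940023578187 35.78245316456417
handle 1489
[ 0.00077197 -0.11773224] [ 0.98148037 75.78194655] [149.15555065   6.84269685 218.34645215]
base ((7.5923614501953125, 16.546276092529297), (157.02218627929688, 185.73426818847656), 89.92462158203125) [(np.float64(-61.6), np.float64(94.8)), (np.float64(-61.2), np.float64(95.1)), (np.float64(-60.9), np.float64(93.7))]
scene bowl ((467.64019775390625, -266.6412048339844), 71.00627136230469) 0.07138074964046037
side bowl ((466.8056640625, -266.7091369628906), 71.89463806152344) 0.06704302269401297
wrist bowl [ 0.39822208 -0.2928652   0.05501006] [ 0.53534863 -0.19889776  0.06723689]
```

step_arm(jaw=0.045, squeeze=20, rows=[[0.011, 0.0096, -0.02, 0, 0, -0.35], [0.011, 0.0096, -0.03, 0, 0, 0], [0, 0, -0.04, 0, 0, 0], [0, 0, -0.03, 0, 0, 0], [0, 0, -0.01, 0, 0, 0], [0, 0, 0, 0, 0, 0], [0, 0, 0, 0, 0, 0]])

```text
time: 4.28
position: [0.5567, 0.1249, 0.3723]
tool_rot: [0.999, -0.034, 0.002, -0.0]
ft_force: [-0.5, 0.2, 0.1]
grip_width: 0.0455
grip_force: 0.0
```

```bash
cat > chk.py <<'E'
from h import *
o=get_obs();T=T_of(o);g=T[:3,3]+T[:3,2]*.164
print(o["time"],o["position"].round(4),"grasp",g.round(4),"yaw",np.degrees(np.arctan2(T[1,0],T[0,0])).round(2),T[:3,2].round(4),o["ft_force"].round(1),o["grip_width"],o["grip_force"],o["q"].round(3))
E
python3 chk.py
python3 - <<'E'
from h import *
c=shot("wrist");P=cloud(c,c["depth"]>0)
q=P[(abs(P[:,0]-.5557)<.02)&(abs(P[:,1]-.125)<.02)&(P[:,2]>.161)&(P[:,2]<.17)]
print(len(q)); print(cv2.minEnclosingCircle((q[:,:2]*1000).astype(np.float32)),np.median(q[:,2]))
E
```

```text
4.275 [0.5567 0.1249 0.3723] grasp [0.5572 0.1249 0.2083] yaw -3.86 [ 0.003  0.    -1.   ] [-0.5  0.2  0.1] 0.0455487013658913 0.0 [ 0.025  0.494  1.606 -0.     1.038  1.663]
567
((556.2407836914062, 124.66685485839844), 10.123566627502441) 0.165291858664618
```

step_arm(rows=[[-0.001, 0, -0.02, 0, 0, 0], [0, 0, -0.02, 0, 0, 0], [0, 0, -0.011, 0, 0, 0], [0, 0, 0, 0, 0, 0], [0, 0, 0, 0, 0, 0]])

```text
time: 4.95
position: [0.5556, 0.1253, 0.3206]
tool_rot: [0.999, -0.033, 0.001, -0.0]
ft_force: [0.5, 0.7, 0.5]
grip_width: 0.0449
grip_force: 0.0
```

step_arm(jaw=0.01, squeeze=15, rows=[[0, 0, 0, 0, 0, 0], [0, 0, 0, 0, 0, 0], [0, 0, 0, 0, 0, 0], [0, 0, 0, 0, 0, 0]])

```text
time: 5.45
position: [0.5552, 0.1252, 0.3199]
tool_rot: [0.999, -0.033, 0.0, 0.0]
ft_force: [0.1, -0.5, 0.9]
grip_width: 0.0196
grip_force: 15.0
```

```bash
python3 chk.py
```

```text
5.45 [0.5552 0.1252 0.3199] grasp [0.5553 0.1252 0.1559] yaw -3.83 [ 4.e-04 -1.e-04 -1.e+00] [ 0.1 -0.5  0.9] 0.019648537706861865 15.000009087380022 [ 0.026  0.565  1.654 -0.     0.922  1.663]
```

step_arm(rows=[[0, 0, 0.005, 0, 0, 0], [0, 0, 0.01, 0, 0, 0], [0, 0, 0.012, 0, 0, 0], [0, 0, 0.015, 0, 0, 0], [0, 0, 0.015, 0, 0, 0], [0, 0, 0.015, 0, 0, 0], [0, 0, 0.005, 0, 0, 0], [0.0014, 0.02, 0, 0, 0, 0], [0.0013, 0.02, 0, 0, 0, 0], [0.0007, 0.0105, 0, 0, 0, 0], [0, 0, 0, 0, 0, 0], [0, 0, 0, 0, 0, 0]])

```text
time: 6.95
position: [0.5585, 0.1758, 0.3964]
tool_rot: [0.999, -0.033, -0.0, 0.0]
ft_force: [0.1, -0.4, -0.6]
grip_width: 0.0197
grip_force: 15.0
```

```bash
python3 chk.py
python3 - <<'E'
from h import *
c=shot("side");P=cloud(c,c["depth"]>0)
q=P[(abs(P[:,0]-.559)<.03)&(abs(P[:,1]-.176)<.025)&(P[:,2]>.135)&(P[:,2]<.20)]
for a in (.14,.15,.16,.17,.18,.19):
    s=q[(q[:,2]>a)&(q[:,2]<a+.01)]; 
    if len(s): print(a,len(s),s.mean(0).round(4),s.min(0).round(4),s.max(0).round(4))
u=proj(c,[.559,.176,.15])[0].astype(int);print(u)
cr=c["pixels"][u[1]-60:u[1]+60,u[0]-80:u[0]+80];cv2.imwrite("pics/s2.png",cv2.resize(cr,(800,600),interpolation=cv2.INTER_CUBIC))
E
```

```text
6.95 [0.5585 0.1758 0.3964] grasp [0.5584 0.1757 0.2324] yaw -3.8 [-7.e-04 -5.e-04 -1.e+00] [ 0.1 -0.4 -0.6] 0.019660781397701367 14.999935403466225 [ 0.114  0.484  1.543 -0.     1.115  1.752]
0.15 12 [0.5548 0.1769 0.1561] [0.5525 0.1709 0.1539] [0.56   0.1804 0.1591]
0.16 13 [0.5536 0.1788 0.1652] [0.5503 0.1753 0.1602] [0.5582 0.1819 0.1698]
0.17 15 [0.5541 0.1772 0.1753] [0.5511 0.1718 0.1705] [0.5597 0.1816 0.1793]
0.18 16 [0.5542 0.1782 0.1849] [0.5518 0.1706 0.1805] [0.5588 0.1814 0.1898]
0.19 14 [0.5543 0.1777 0.195 ] [0.5518 0.1732 0.1903] [0.5597 0.1807 0.1983]
[208 203]
```

View pics/s2.png

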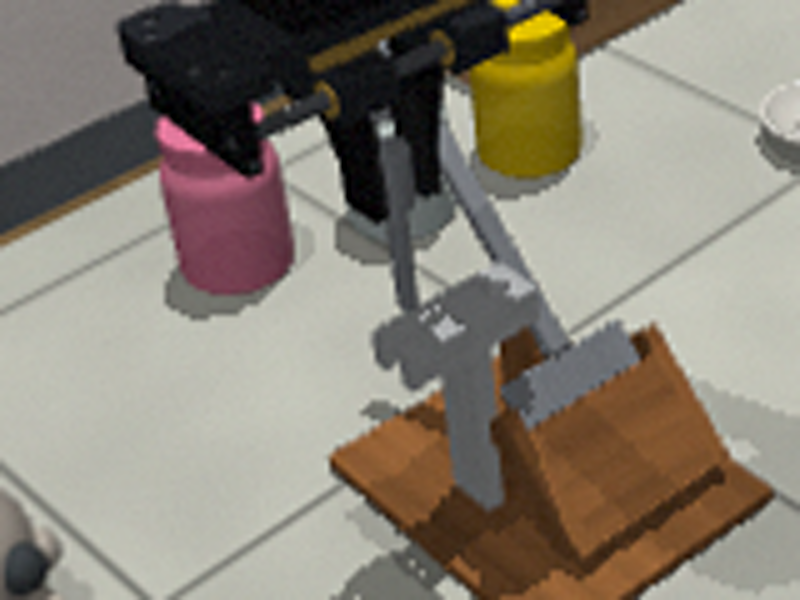

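step_arm(rows=[[0.0003, 0.0004, -0.01, 0, 0, 0], [0, 0, -0.01, 0, 0, 0], [0, 0, -0.01, 0, 0, 0], [0, 0, 0, 0, 0, 0]])

```text
time: 7.5
position: [0.5585, 0.1759, 0.3653]
tool_rot: [0.999, -0.034, -0.001, 0.0]
ft_force: [-0.6, 0.4, -0.9]
grip_width: 0.0197
grip_force: 15.0
```

step_arm(rows=[[0, 0, -0.01, 0, 0, 0], [0, 0, -0.012, 0, 0, 0], [0, 0, -0.012, 0, 0, 0], [0, 0, -0.006, 0, 0, 0], [0, 0, -0.003, 0, 0, 0], [0, 0, 0, 0, 0, 0]])

```text
time: 8.25
position: [0.5589, 0.1761, 0.3236]
tool_rot: [0.999, -0.033, -0.0, 0.0]
ft_force: [0.1, -0.3, -1.1]
grip_width: 0.0196
grip_force: 15.0
```

step_arm(rows=[[0, 0, -0.003, 0, 0, 0], [0, 0, -0.0005, 0, 0, 0], [0, 0, 0, 0, 0, 0]])

```text
time: 8.62
position: [0.5589, 0.1761, 0.3204]
tool_rot: [0.999, -0.033, 0.0, -0.0]
ft_force: [-0.7, -0.9, -1.1]
grip_width: 0.0194
grip_force: 15.0
```

step_arm(jaw=0.045, rows=[[0, 0, 0, 0, 0, 0], [0, 0, 0, 0, 0, 0], [0, 0, 0, 0, 0, 0], [0, 0, 0, 0, 0, 0]])

```text
time: 9.12
position: [0.5589, 0.1761, 0.3203]
tool_rot: [0.999, -0.033, 0.0, -0.0]
ft_force: [-0.3, -0.3, -0.3]
grip_width: 0.0435
grip_force: 0.0
```

step_arm(rows=[[0, 0, 0.015, 0, 0, 0], [0, 0, 0.04, 0, 0, 0], [0, 0, 0.04, 0, 0, 0], [0, 0, 0.04, 0, 0, 0], [0, 0, 0.02, 0, 0, 0], [0, 0, 0, 0, 0, 0]])

```text
time: 9.88
position: [0.559, 0.1762, 0.4782]
tool_rot: [0.999, -0.033, 0.003, -0.0]
ft_force: [-0.8, 0.7, -0.4]
grip_width: 0.0449
grip_force: 0.0
```

```bash
python3 chk.py
python3 - <<'E'
from h import *
c=shot("wrist");P=cloud(c,c["depth"]>0)
q=P[(abs(P[:,0]-.559)<.02)&(abs(P[:,1]-.176)<.02)&(P[:,2]>.145)&(P[:,2]<.18)]
t=q[q[:,2]>.160]
print(len(q),len(t),cv2.minEnclosingCircle((t[:,:2]*1000).astype(np.float32)),np.median(t[:,2]),t[:,2].min(),t[:,2].max())
o=np.array([.5333,.0964]);y=np.radians(-3.8);Rm=np.array([[np.cos(y),-np.sin(y)],[np.sin(y),np.cos(y)]])
S=np.c_[(P[:,:2]-o)@Rm,P[:,2]]*1000
h=S[(S[:,0]>60)&(S[:,0]<200)&(abs(S[:,1])<25)&(S[:,2]>125)];print(len(h),np.polyfit(h[:,0],h[:,1],1),np.polyfit(h[:,0],h[:,2],1),h.max(0),h.min(0))
E
```

```text
9.875 [0.559  0.1762 0.4782] grasp [0.56   0.1763 0.3142] yaw -3.82 [ 6.e-03  7.e-04 -1.e+00] [-0.8  0.7 -0.4] 0.04489107959931034 0.0 [0.115 0.398 1.444 0.    1.294 1.752]
310 262 ((559.5119018554688, 176.4966278076172), 10.006830215454102) 0.16526701877660793 0.16051129389287444 0.1675022344479425
1683 [-1.49412557e-03  1.91058471e+00] [ 0.98417561 75.2434943 ] [148.76617324   7.89607386 217.87298499] [ 60.30844518  -6.7836362  126.24113479]
```

```bash
cat > ik.py <<'E'
import numpy as np
from scipy.optimize import least_squares
D=np.array([[.5285,1.4339,.6247,.4038],[.494,1.606,.5705,.3723],[.565,1.654,.5691,.3199],[.484,1.543,.5855,.3964],[.398,1.444,.5861,.4782]])
f=lambda p:np.r_[p[0]+p[1]*np.sin(D[:,0])+p[2]*np.sin(D[:,0]+D[:,1])-D[:,2],p[3]+p[1]*np.cos(D[:,0])+p[2]*np.cos(D[:,0]+D[:,1])-D[:,3]]
s=least_squares(f,[0,.4,.4,.1]);p=s.x;print(p.round(3),abs(s.fun).max())
def ik(r,z,th,d):  # th tool angle from up; p[3]=h-d
    R=r-p[0]-d*np.sin(th);Z=z-(p[3]+d)-d*np.cos(th)
    a,b=p[1],p[2];L=np.hypot(R,Z);c=(L*L-a*a-b*b)/2/a/b
    if abs(c)>1:return None
    q3=np.arccos(c);q2=np.arctan2(R,Z)-np.arctan2(b*np.sin(q3),a+b*c);return np.round([q2,q3,th-q2-q3],2)
if __name__=="__main__":
  for d in (.08,.11,.15):
    for t in (45,35,25):
      th=np.pi-np.radians(t);u=np.array([np.sin(np.radians(t)),-np.cos(np.radians(t))])
      for s in (0,120):
        g=np.array([.533+.012+.0,.08])+(120+s)/1000*.7071
        tc=g-.164*u; print(d,t,s,tc.round(3),ik(tc[0]*1.01,tc[1],th,d),"above",ik(tc[0]*1.01,tc[1]+.08,th,d))
E
python3 ik.py
```

```text
[0.061 0.371 0.395 0.242] 0.01220495529043919
0.08 45 0 [0.514 0.281] [ 0.46  2.04 -0.14] above [0.29 2.   0.07]
0.08 45 120 [0.599 0.366] [0.47 1.73 0.16] above [0.36 1.65 0.35]
0.08 35 0 [0.536 0.299] [0.46 1.93 0.14] above [0.31 1.88 0.34]
0.08 35 120 [0.621 0.384] [0.5  1.59 0.44] above [0.41 1.5  0.62]
0.08 25 0 [0.561 0.313] [0.5  1.8  0.41] above [0.37 1.74 0.6 ]
0.08 25 120 [0.645 0.398] [0.56 1.44 0.71] above [0.49 1.33 0.88]
0.11 45 0 [0.514 0.281] [ 0.45  2.1  -0.19] above [0.26 2.07 0.03]
0.11 45 120 [0.599 0.366] [0.44 1.8  0.12] above [0.32 1.73 0.31]
0.11 35 0 [0.536 0.299] [0.44 1.98 0.11] above [0.28 1.94 0.31]
0.11 35 120 [0.621 0.384] [0.47 1.66 0.4 ] above [0.37 1.57 0.59]
0.11 25 0 [0.561 0.313] [0.47 1.84 0.39] above [0.34 1.79 0.58]
0.11 25 120 [0.645 0.398] [0.54 1.49 0.68] above [0.46 1.38 0.86]
0.15 45 0 [0.514 0.281] [ 0.43  2.19 -0.26] above [ 0.22  2.16 -0.03]
0.15 45 120 [0.599 0.366] [0.4  1.9  0.06] above [0.26 1.83 0.26]
0.15 35 0 [0.536 0.299] [0.41 2.06 0.06] above [0.24 2.01 0.28]
0.15 35 120 [0.621 0.384] [0.43 1.74 0.36] above [0.32 1.66 0.55]
0.15 25 0 [0.561 0.313] [0.45 1.9  0.36] above [0.31 1.84 0.56]
0.15 25 120 [0.645 0.398] [0.5  1.55 0.65] above [0.42 1.45 0.84]
```

step_arm(jaw=0.045, rows=[[-0.0045, -0.02, -0.0, -0.5, -7.5, 0], [-0.0045, -0.02, -0.02, -0.5, -7.5, 0], [-0.0045, -0.02, -0.028, -0.5, -7.5, 0], [-0.0045, -0.02, -0.03, -0.5, -7.5, 0], [0, 0, 0, 0, 0, 0], [0, 0, 0, 0, 0, 0]])

```text
time: 10.68
position: [0.5415, 0.0963, 0.3975]
tool_rot: [0.965, -0.032, 0.259, 0.008]
ft_force: [0.1, -0.1, 0.4]
grip_width: 0.0452
grip_force: 0.0
```

```bash
python3 chk.py
```

```text
10.675 [0.5415 0.0963 0.3975] grasp [0.6233 0.0909 0.2555] yaw -3.85 [ 0.4989 -0.0331 -0.866 ] [ 0.1 -0.1  0.4] 0.04523369758649777 0.0 [-0.022  0.382  1.79  -0.051  0.447  1.656]
```

step_arm(rows=[[0, 0, -0.025, 0, 0, 0], [0, 0, -0.03, 0, 0, 0], [0, 0, -0.025, 0, 0, 0], [0, 0, -0.013, 0, 0, 0], [0, 0, -0.0045, 0, 0, 0], [0, 0, 0, 0, 0, 0]])

```text
time: 11.42
position: [0.5415, 0.0963, 0.3004]
tool_rot: [0.965, -0.032, 0.26, 0.009]
ft_force: [0.4, -1.0, -0.2]
grip_width: 0.0451
grip_force: 0.0
```

```bash
python3 chk.py; python3 - <<'E'
from h import *
c=shot("side");u=proj(c,[.6,.1,.15])[0].astype(int);print(u)
cr=c["pixels"][u[1]-80:u[1]+70,u[0]-100:u[0]+100];cv2.imwrite("pics/s3.png",cv2.resize(cr,(800,600),interpolation=cv2.INTER_CUBIC))
E
```

```text
11.425 [0.5415 0.0963 0.3004] grasp [0.6237 0.0909 0.1586] yaw -3.81 [ 0.5012 -0.0332 -0.8647] [ 0.4 -1.  -0.2] 0.04514125985160822 0.0 [-0.022  0.546  1.877 -0.115  0.195  1.722]
[221 183]
```

View pics/s3.png

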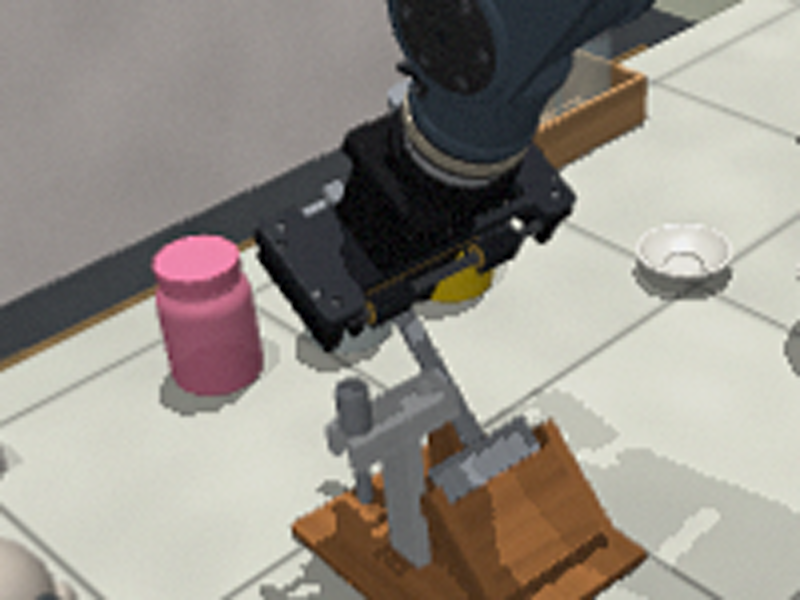

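step_arm(jaw=0.005, squeeze=55, rows=[[0, 0, 0, 0, 0, 0], [0, 0, 0, 0, 0, 0], [0, 0, 0, 0, 0, 0], [0, 0, 0, 0, 0, 0], [0, 0, 0, 0, 0, 0]])

```text
time: 12.1
position: [0.5409, 0.0961, 0.2999]
tool_rot: [0.965, -0.032, 0.259, 0.009]
ft_force: [0.3, -0.3, 1.5]
grip_width: 0.0136
grip_force: 55.0
```

step_arm(rows=[[0.004, -0.0003, 0.004, 0, 0, 0], [0.007, -0.0005, 0.007, 0, 0, 0], [0.01, -0.0007, 0.01, 0, 0, 0], [0, 0, 0, 0, 0, 0]])

```text
time: 12.6
position: [0.5631, 0.0945, 0.322]
tool_rot: [0.965, -0.032, 0.261, 0.009]
ft_force: [-1.2, -0.2, -0.4]
grip_width: 0.0134
grip_force: 55.0
```

```bash
python3 chk.py
```

```text
12.6 [0.5631 0.0945 0.322 ] grasp [0.6456 0.0891 0.1804] yaw -3.85 [ 0.5032 -0.0334 -0.8635] [-1.2 -0.2 -0.4] 0.013380837958533748 54.99867120757699 [-0.025  0.527  1.811 -0.077  0.276  1.681]
```

Sliding freely (about 1 N). I'll continue along the slope.

step_arm(rows=[[0.01, -0.0007, 0.01, 0, 0, 0], [0.01, -0.0007, 0.01, 0, 0, 0], [0.01, -0.0007, 0.01, 0, 0, 0], [0.01, -0.0007, 0.01, 0, 0, 0], [0.01, -0.0007, 0.01, 0, 0, 0], [0.01, -0.0007, 0.01, 0, 0, 0], [0, 0, 0, 0, 0, 0]])

```text
time: 13.48
position: [0.6231, 0.0903, 0.3821]
tool_rot: [0.965, -0.032, 0.261, 0.009]
ft_force: [0.4, -1.3, -1.6]
grip_width: 0.0131
grip_force: 55.0
```

step_arm(rows=[[0.012, -0.0008, 0.012, 0, 0, 0], [0.015, -0.001, 0.015, 0, 0, 0], [0.015, -0.001, 0.015, 0, 0, 0], [0.015, -0.001, 0.015, 0, 0, 0], [0.005, 0, 0.02, 0, 0, 0], [0, 0, 0.02, 0, 0, 0], [0, 0, 0, 0, 0, 0], [0, 0, 0, 0, 0, 0]])

```text
time: 14.48
position: [0.6832, 0.0867, 0.4763]
tool_rot: [0.966, -0.032, 0.258, 0.009]
ft_force: [-0.7, 0.4, -2.4]
grip_width: 0.0134
grip_force: 55.0
```

```bash
python3 chk.py; python3 - <<'E'
from h import *
for n in ["side","scene"]:
    c=shot(n);r=[x for x in cut_out("spatula",n)]
    for x in r[:2]:
        p=cloud(c,x["region"]);print(n,x["confidence"],x["extent"],np.median(p,0).round(3))
    P=cloud(c,c["depth"]>0);b=P[(P[:,0]>.50)&(P[:,0]<.72)&(P[:,1]>.02)&(P[:,1]<.16)&(P[:,2]>.145)&(P[:,2]<.245)];print(len(b),b.min(0),b.max(0))
    if n=="side":
        u=proj(c,[.66,.09,.22])[0].astype(int)
        cr=c["pixels"][max(0,u[1]-60):u[1]+90,u[0]-100:u[0]+100];cv2.imwrite("pics/s4.png",cv2.resize(cr,(800,600),interpolation=cv2.INTER_CUBIC))
E
```

```text
14.475 [0.6832 0.0867 0.4763] grasp [0.7648 0.0812 0.3341] yaw -3.83 [ 0.4971 -0.0332 -0.8671] [-0.7  0.4 -2.4] 0.013377548355231838 54.99861879274249 [-0.033  0.478  1.358 -0.024  0.784  1.617]
side 0.63 [202.6, 132.1, 55.5, 73.4] [0.665 0.087 0.233]
776 [0.62201923 0.04685745 0.19572695] [0.67715358 0.13017655 0.24489859]
scene 0.55 [288.0, 209.2, 28.3, 21.5] [0.681 0.077 0.252]
81 [0.62472234 0.05047887 0.19485911] [0.67679844 0.13193959 0.24447541]
```

View pics/s4.png

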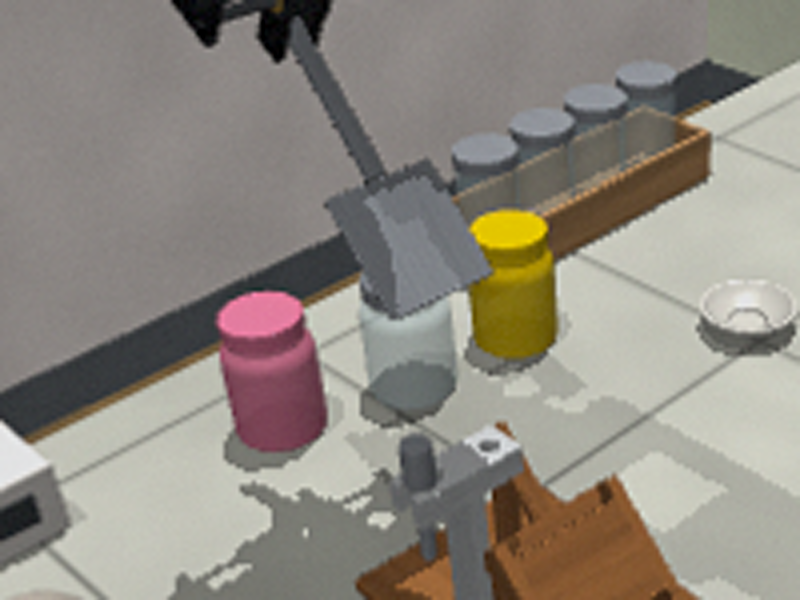

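step_arm(rows=[[0, -0.01, 0.01, 0.5, 7.5, 0], [0, -0.02, 0.01, 0.5, 7.5, 0], [0, -0.03, 0, 0.5, 7.5, 0], [0, -0.03, 0, 0.5, 7.5, 0], [0, -0.03, 0, 0.5, 7.5, 0], [0, -0.03, 0, 0.4, 7, 0], [0, -0.03, 0, 0, 0, -3], [0, -0.03, 0, 0, 0, -4], [0, -0.03, 0, 0, 0, -4], [0, -0.03, 0, 0, 0, -4], [0, -0.02, 0, 0, 0, -4], [0, 0, 0, 0, 0, 0]])

```text
time: 16.18
position: [0.6839, -0.2052, 0.4969]
tool_rot: [0.972, -0.197, -0.124, -0.024]
ft_force: [-0.8, 0.8, -1.9]
grip_width: 0.0131
grip_force: 55.0
```

```bash
python3 chk.py; cat > sp.py <<'E'
from h import *
o=get_obs();T=T_of(o);g=T[:3,3]+T[:3,2]*.164;print(g.round(3))
for n in ["side","scene"]:
    c=shot(n);P=cloud(c,c["depth"]>0)
    h=T[:3,0].copy();h[2]=0;h/=np.linalg.norm(h);l=np.array([-h[1],h[0],0])
    d=P-g;a=d@h;b=d@l;m=(a>-.26)&(a<-.09)&(abs(b)<.06)&(P[:,2]>.13)
    q=P[m];A=np.c_[a[m],b[m],np.ones(m.sum())];k=np.linalg.lstsq(A,q[:,2],rcond=None)[0]
    f=abs(q[:,2]-A@k)<.006;A=A[f];q=q[f];k,_,_,_=np.linalg.lstsq(A,q[:,2],rcond=None)
    print(n,len(q),"slopes",k[:2].round(3),"a",A[:,0].min().round(3),A[:,0].max().round(3),"b",A[:,1].min().round(3),A[:,1].max().round(3),"z",np.median(q[:,2]).round(3))
    mid=g+h*(A[:,0].min()+.0425)+l*(A[:,1].min()+A[:,1].max())/2;print("blade mid",mid[:2].round(4))
    w=P[(P[:,0]>.38)&(P[:,0]<.56)&(P[:,1]>-.36)&(P[:,1]<-.17)&(P[:,2]>.05)&(P[:,2]<.08)]
    if len(w): print("bowl",cv2.minEnclosingCircle((w[:,:2]*1000).astype(np.float32)))
E
python3 sp.py
```

```text
16.175 [ 0.6839 -0.2052  0.4969] grasp [ 0.646  -0.1894  0.3381] yaw -22.95 [-0.2311  0.0964 -0.9681] [-0.8  0.8 -1.9] 0.013072556211933005 54.9988704174757 [-0.445  0.637  0.976 -0.013  1.781  1.525]
[ 0.646 -0.189  0.338]
side 393 slopes [ 0.027 -0.005] a -0.197 -0.091 b -0.035 0.04 z 0.337
blade mid [ 0.5044 -0.1267]
bowl ((484.2049560546875, -250.337158203125), 63.565635681152344)
scene 95 slopes [-0.855  0.269] a -0.247 -0.104 b 0.051 0.06 z 0.723
blade mid [ 0.4789 -0.0585]
bowl ((466.8348388671875, -266.95257568359375), 70.51351165771484)
```

step_arm(rows=[[-0.004, -0.018, 0, 0, 0, 0], [-0.008, -0.03, -0.01, 0, 0, 0], [-0.008, -0.03, -0.02, 0, 0, 0], [-0.008, -0.03, -0.02, 0, 0, 0], [-0.006, -0.02, -0.02, 0, 0, 0], [-0.003, -0.012, -0.02, 0, 0, 0], [0, 0, -0.02, 0, 0, 0], [0, 0, -0.015, 0, 0, 0], [0, 0, -0.005, 0, 0, 0], [0, 0, 0, 0, 0, 0], [0, 0, 0, 0, 0, 0], [0, 0, 0, 0, 0, 0]])

```text
time: 17.77
position: [0.6471, -0.3433, 0.3688]
tool_rot: [0.972, -0.196, -0.123, -0.024]
ft_force: [0.5, -0.3, -1.9]
grip_width: 0.0133
grip_force: 55.0
```

```bash
python3 chk.py; python3 sp.py; python3 - <<'E'
from h import *
c=shot("side");P=cloud(c,c["depth"]>0)
q=P[(abs(P[:,0]-.559)<.02)&(abs(P[:,1]-.176)<.02)&(P[:,2]>.15)&(P[:,2]<.18)];print("pin",q.mean(0),q[:,2].max())
cv2.imwrite("pics/s5.png",c["pixels"])
E
```

```text
17.775 [ 0.6471 -0.3433  0.3688] grasp [ 0.6093 -0.3277  0.21  ] yaw -22.84 [-0.2303  0.0951 -0.9685] [ 0.5 -0.3 -1.9] 0.013260731487889435 54.99877145513892 [-0.63   0.762  1.07  -0.059  1.555  1.347]
[ 0.609 -0.328  0.21 ]
pin [0.55414425 0.17848448 0.16048763] 0.1669569985348932Traceback (most recent call last):
  File "sp.py", line 9, in <module>
    print(n,len(q),"slopes",k[:2].round(3),"a",A[:,0].min().round(3),A[:,0].max().round(3),"b",A[:,1].min().round(3),A[:,1].max().round(3),"z",np.median(q[:,2]).round(3))
                                               ~~~~~~~~~~^^
    return umr_minimum(a, axis, None, out, keepdims, initial, where)
ValueError: zero-size array to reduction operation minimum which has no identity
```

View pics/s5.png

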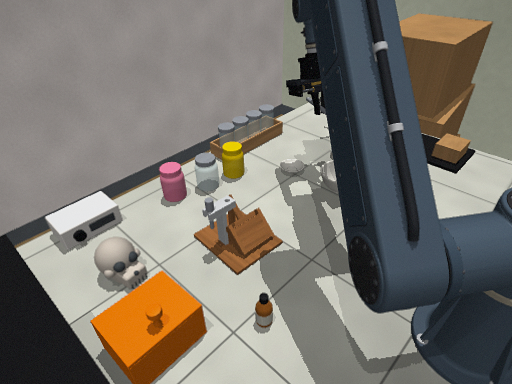

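```bash
sed -i 's/\["side","scene"\]/["scene","wrist"]/; s/(P\[:,2\]>.13)/(P[:,2]>.17)\&(P[:,2]<.25)/' sp.py; python3 sp.py; python3 -c "
from h import *
o=get_obs();print(abs(o['joint_velocities']).max())"
```

```text
[ 0.609 -0.328  0.21 ]
scene 563 slopes [0.028 0.009] a -0.199 -0.09 b -0.039 0.042 z 0.208
blade mid [ 0.4658 -0.2656]
bowl ((466.74822998046875, -263.8716735839844), 70.24017333984375)
0.0040856909102186655Traceback (most recent call last):
  File "sp.py", line 9, in <module>
    print(n,len(q),"slopes",k[:2].round(3),"a",A[:,0].min().round(3),A[:,0].max().round(3),"b",A[:,1].min().round(3),A[:,1].max().round(3),"z",np.median(q[:,2]).round(3))
                                               ~~~~~~~~~~^^
    return umr_minimum(a, axis, None, out, keepdims, initial, where)
ValueError: zero-size array to reduction operation minimum which has no identity
```

Level, centred over the bowl, and still. I'm handing it in.

```bash
python3 -c "
from rig import hand_in
print(hand_in())"
```

```text
the job is handed in; nothing more can be done
None
```

I handed the job in with the pin hanging by its head in the notch and the spatula held still and level (slope about 0.03). The blade's middle is about 2 mm from the bowl's centre and about 0.21 m above the work surface; `hand_in()` returned no verdict.

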